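# Make up a gift set in the cut-foam tray

## Task

Make up one gift set: pick the black scent flask, the small aluminium flask, the low amber jar and the balm stick off the packing mat and seat each one fully down in the foam insert of the wooden tray that is cut to its outline - flasks and jar upright, the stick lying along its slot. Set them in rather than drop them, and leave the sample tube and the glass vial, which are lab samples, where they are.

Things in the scene. Friction and masses are not known exactly. Their poses are not given: they have to be found in the camera images.
- c_black_flask (a point): solid black glass scent flask, standing, 97 mm high, 0.31 kg. Its block is 63 (its x) by 84 (its y) mm and 69 mm high, to be gripped across the 63 mm; a 26 mm ball stopper stands on it, 16 mm to +x and 5 mm to -y off centre. The point is the centre of the block outline, 48.5 mm above its foot; z up
- c_alu_flask (a point): small polished aluminium flask with screw cap, standing; round, 41 mm across up to 94 mm, then a 24 mm cap, 106 mm high in all. The point is its centre, 53 mm above its foot; z up along its axis. 60 g
- c_amber_jar (a point): small low amber jar with cream lid, standing; round, 54 mm across and 32 mm high. The point is its centre, 16 mm above its foot; z up. 70 g
- c_balm_stick (a point): balm stick, black with a white cap, lying like the others on the 2 mm thick blue-grey packing mat; 17 x 17 mm thick and 86 mm long. The point is its centre, 8.5 mm above its underside; y runs along its length, z up
- c_sample_tube (a point): clear sample tube with white cap, lying among the products; 20 mm thick, 78 mm long along its y. The point is its centre. A lab sample: stays where it is
- c_vial (a point): glass vial with white cap, standing among the products; 45 mm across, 68 mm high. The point is its centre, 34 mm above its foot. A lab sample: stays where it is
- nest_black (a point): recess floor centre (13 mm above table, z up) of a 112 mm square grey foam insert, one of four set 2 x 2 in changing order in a 236 mm wooden tray (foam top 25, rim 28 mm above table). Teal recess floor, 12 mm deep, bevelled mouth (4 mm). For the black flask: large rectangle, 71 (x) by 92 (y) mm; flask's y along this y, either way round
- nest_alu (a point): recess floor centre (13 mm above table, z up) of a 112 mm square grey foam insert, one of four set 2 x 2 in changing order in a 236 mm wooden tray (foam top 25, rim 28 mm above table). Teal recess floor, 12 mm deep, bevelled mouth (4 mm). For the aluminium flask: the smaller round recess, 47 mm across
- nest_jar (a point): recess floor centre (13 mm above table, z up) of a 112 mm square grey foam insert, one of four set 2 x 2 in changing order in a 236 mm wooden tray (foam top 25, rim 28 mm above table). Teal recess floor, 12 mm deep, bevelled mouth (4 mm). For the amber jar: the larger round recess, 61 mm across; the jar then stands 20 mm above the foam
- nest_stick (a point): recess floor centre (13 mm above table, z up) of a 112 mm square grey foam insert, one of four set 2 x 2 in changing order in a 236 mm wooden tray (foam top 25, rim 28 mm above table). Teal recess floor, 12 mm deep, bevelled mouth (4 mm). For the balm stick: slot 25 (x) by 94 (y) mm, either way round, crossed in its middle by an equally deep finger well, 72 (x) by 44 (y) mm, unbevelled

How it is judged (in metres and radians):
At the end, for the whole second after the job is handed in: Each product rests on the floor of its own recess: centre within 10 mm sideways and 4 mm in height, upright (stick flat) within 0.12 rad, black flask and stick turned to the recess within 0.2 rad, either way round, at rest; sample tube and vial within 30 mm of their start (horizontal distance between c_black_flask and nest_black below 0.01 m and z of c_black_flask in the frame of nest_black between 0.0445 and 0.0525 m and angle between each of c_black_flask, c_alu_flask, c_amber_jar, c_balm_stick's own z axis and vertical below 0.12 rad and linear speed of each of black_flask, alu_flask, amber_jar, balm_stick below 0.02 m/s and angle between the y axis of c_black_flask and the y axis of nest_black, either way round below 0.2 rad and horizontal distance between c_alu_flask and nest_alu below 0.01 m and z of c_alu_flask in the frame of nest_alu between 0.049 and 0.057 m and horizontal distance between c_amber_jar and nest_jar below 0.01 m and z of c_amber_jar in the frame of nest_jar between 0.012 and 0.02 m and horizontal distance between c_balm_stick and nest_stick below 0.01 m and z of c_balm_stick in the frame of nest_stick between 0.0045 and 0.0125 m and angle between the y axis of c_balm_stick and the y axis of nest_stick, either way round below 0.2 rad and distance of each of c_sample_tube, c_vial from where it was at the start of the episode below 0.03 m); the robot touches nothing.
It fails at once if a product is let fall: free in the air, touched by nothing, more than 25 mm above the height at which it sits in its recess ((height (world z) of c_black_flask above 0.0865 m and contact force between black_flask and anything else below 0.001 N) or (height (world z) of c_alu_flask above 0.091 m and contact force between alu_flask and anything else below 0.001 N) or (height (world z) of c_amber_jar above 0.054 m and contact force between amber_jar and anything else below 0.001 N) or (height (world z) of c_balm_stick above 0.0465 m and contact force between balm_stick and anything else below 0.001 N)).
It fails at once if a lab sample (sample tube or vial) is moved more than 30 mm (distance of any of c_sample_tube, c_vial from where it was at the start of the episode above 0.03 m).
It also fails if it takes over 122 s, if anything falls off the work surface, if the arm or the gripper's body presses on something with over 40 N, if the wrist force passes 120 N, or if a joint passes its speed limit or range.

## Robot

A 6-joint arm with a two-finger parallel gripper is mounted at the origin on a cart in front of the work surface, level with it; the furniture and walls round the work are solid. World frame = base frame: x ahead of the robot, y to its left, z up, the work surface at z = 0. Lengths are in m, angles in degrees, forces in N, time in s.
With the tool pointing down it reaches from about 0.35 to 0.875 m from the base axis. Payload 4.2 kg.
Tool frame: the origin (TCP) lies midway between the tips of the shut fingers; the grasp point (between the pads) lies 19 mm behind it; z points along the fingers, y is the line along which they close (so a half turn about z gives the same grasp; the last joint's range is limited). The gripper opens to 87 mm and grips with 3 to 60 N. Pads are 19 mm wide; open, the fingers measure 117 mm over their backs; the gripper's body (75 mm by 190 mm) begins 51 mm behind the grasp point.
Start: joints at [89.53, 22.042, 0.453, 0, -68.411, -14.817], TCP at [0.165, 0.603, 0.223] pointing down, gripper open.
Joint ranges: [-179.83, 179.83], [-69.29, 118.12], [-61.27, 80.66], [-181.25, 117.63], [-171.15, -9.14], [-177.46, 177.46]. Speed limits (degrees/s): [159.86, 159.86, 180, 180, 180, 180].

## Interface

Orientations are given as a 3x3 rotation matrix whose columns are the frame's x, y, z axes.
In Python, from station import sense, capture, finish_job, silhouettes, landmark_of gives the robot as it stands.
- The arm moves only by the tool step_arm, never from a script. Its arguments are lists of equal length, an entry for each row: "linear": the shift along the tool's x, y, z in mm, a list of three; "delta_rot": the turn, a rotation vector about the tool's x, y, z in rad, a list of three; "grip": the finger opening in mm, from 0 to 87. A call has 1 to 10 rows; each row shifts and turns the commanded pose from where the row before left it, along the tool's axes as they then stand; what a row does not reach is not made up. A row lasts 1/8 s, in which the tool goes at most 62.5 mm and 10.7 degrees, less where a joint would pass 70% of its speed; a pose out of reach is approached as far as the arm can. A call with a gripper value outside its range is refused whole. The fingers move at their own pace and stop on an object; the grip force is fixed at half the most. Time passes only in rows, so rows that do not move let the fingers close. It gives the time, the measured TCP pose, the force, the opening and the grip force at its end, in the units of the state.
- sense(): the state, without advancing time (a new reading comes with each control period).
- capture(name): name is "scene" or "top" or "wrist"; returns a dict with "img" (400x640x3 uint8, red, green, blue), "fx", "fy", "cx", "cy" (pixels), "k1" (the pictures are not rectified: a ray, as slopes to the right and down, at radius r is drawn at 1 + k1 r^2 times it, then the intrinsics apply), "world_to_cam" (4x4, takes a point from world to camera coordinates); the wrist camera has in their place "mount" (4x4, takes a point from camera to tool coordinates, whose origin is the TCP and whose axes are the flange's). Camera axes: x right, y up, looking along -z (the intrinsics and any distortion apply to the point x, -y, -z); pixel columns grow to the right and rows downward; lengths in m; the calibration is good to about 2 mm. A picture is of the moment at which its call begins: read the wrist's pose just before it. There is no depth.
- finish_job(): hands the job in; it is judged then, once.
Trained networks look in the newest picture that a camera, given by its name, has taken for a name from the list of things; names that differ only in an ending like _2 or _b are one class to them, and where a whole thing is asked for, a point or a joint stands for the part that bears it (a point fixed in the world has none). Each returns a list of dicts, best first, with "score" (0 to 1); they miss things now and then, are a little off and sometimes report something else, mostly with a low value. They report only what shows in the picture. A call takes as long as a camera call.
- silhouettes(camera, label): "mask" (400x640 bool, what is visible of it) and "point" ([column, row] in pixels, amid what is visible of it).
- landmark_of(camera, label): "point" ([column, row] in pixels: a listed point, or the origin of a listed thing).
The state is a dict: "time_s": time; "joints": joint angles; "joint_velocities": joint speeds; "effort": joint torques, N m; "tcp_pos": TCP position; "ee_rot": TCP orientation; "wrist_force": force on the tool from outside, world axes, zero at the start; "moment": the same for the moment, N m; "gripper_width": opening from 0.0 (shut) to 1.0 (fully open); "gripper_force": force on a finger pad.
Only numpy, scipy, OpenCV 4.12 (cv2) and the standard library are available. Lean on these libraries where they do the work, as an engineer would, in place of code of your own. Each camera call takes 0.05 s, during which the arm holds its last target. There are 200 camera calls.

## Working session

There is one attempt and no reset: what is moved stays moved. The work goes in short steps, Python scripts to look and compute and a tool call to move; the robot and the scene stay as the last step left them, time stands still between calls to the robot, and variables do not carry over. Pictures are saved under pics/ and viewed, at most 14 in all, crops included, and the job is handed in when it is done.

Besides the shell and the picture viewer there is one more tool, called after ">>>" as a command line: name --argument value ..., lists and objects as JSON in quotes. step_arm: Moves the arm, as the interface text tells. Its arguments: {"type":"object","properties":{"linear":{"type":"array"},"delta_rot":{"type":"array"},"grip":{"type":"array"}},"required":["linear","delta_rot","grip"]}

```bash
ls; mkdir -p pics; python3 - <<'E'
from station import *
import cv2
s=sense();print(s)
for c in("scene","top","wrist"):
    d=capture(c);cv2.imwrite(f"pics/a_{c}.png",d["img"][:,:,::-1]);print(c,{k:v for k,v in d.items() if k!="img"})
E
```

```text
pics
{'time_s': 0.0, 'joints': array([ 8.95314020e+01,  2.20915537e+01,  3.78541799e-01, -2.92151378e-02,
       -6.84135203e+01, -1.48163633e+01]), 'joint_velocities': array([-0.02978756,  0.01804819, -0.03443677,  0.0506131 , -0.11540739,
        0.03854195]), 'effort': array([ 1.29080578e-03, -3.90664279e+01,  1.87398648e+01,  4.21987027e+00,
        1.09035359e-02, -1.90687588e-04]), 'tcp_pos': array([0.16458601, 0.60229177, 0.22144225]), 'ee_rot': array([[ 9.64577063e-01, -2.63800774e-01, -4.92182778e-04],
       [-2.63801211e-01, -9.64574550e-01, -2.20440590e-03],
       [ 1.06777000e-04,  2.25615778e-03, -9.99997449e-01]]), 'wrist_force': array([-0.03295298,  0.45786241, -0.17174723]), 'moment': array([ 0.00394484, -0.00554611, -0.01182317]), 'gripper_force': 0.0, 'gripper_width': 0.9980650780212411}
scene {'fx': 406.3132344562729, 'fy': 406.3132344562729, 'cx': 327.0689293166538, 'cy': 197.62858700580284, 'k1': -0.019223198436125084, 'world_to_cam': array([[ 0.50508516, -0.86305562,  0.00489707, -0.30187079],
       [ 0.52684367,  0.31280847,  0.79030792, -0.34386815],
      
[... 302 characters left out ...]
-0.01856095, -0.00855588],
       [ 0.99236971, -0.01342763,  0.1225645 , -0.53341829],
       [-0.12278488, -0.01704228,  0.99228697, -1.06440816],
       [ 0.        ,  0.        ,  0.        ,  1.        ]])}
wrist {'fx': 319.85327631733105, 'fy': 319.85327631733105, 'cx': 326.797062001423, 'cy': 200.43096126861238, 'k1': -0.046133959614950315, 'mount': array([[-5.35373354e-04,  9.57601725e-01,  2.88094863e-01,
         7.99294472e-02],
       [ 9.99999854e-01,  4.89831483e-04,  2.30166557e-04,
        -3.07086581e-04],
       [ 7.92899574e-05,  2.88094944e-01, -9.57601847e-01,
        -1.61718445e-01],
       [ 0.00000000e+00,  0.00000000e+00,  0.00000000e+00,
         1.00000000e+00]])}
```

View pics/a_top.png

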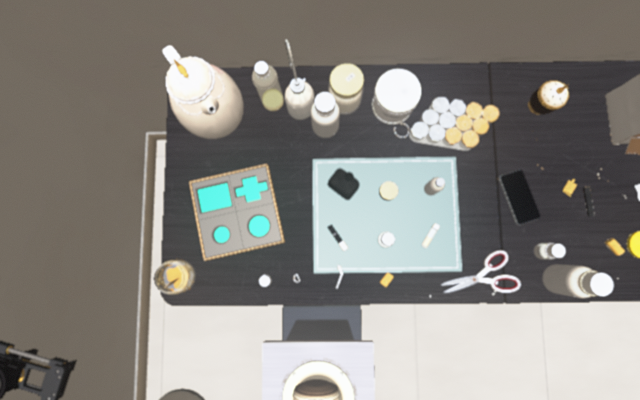

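View pics/a_scene.png

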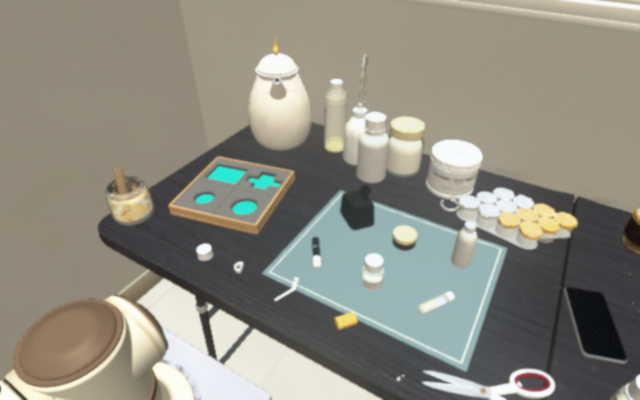

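The top view shows the tray recesses: black (214,198), stick (251,189), alu (222,234) and jar (259,226). The products are black flask (343,183), jar (388,190), alu flask (436,185) and stick (338,237), with the vial at (387,240) and the tube at (430,235).

```bash
cat > h.py <<'E'
import numpy as np, cv2
from station import *
def cam(c):
    s=sense(); d=capture(c)
    if c=="wrist":
        T=np.eye(4);T[:3,:3]=s["ee_rot"];T[:3,3]=s["tcp_pos"]
        d["c2w"]=T@d["mount"]
    else: d["c2w"]=np.linalg.inv(d["world_to_cam"])
    return d
def ray(d,p):
    q=np.array([(p[0]-d["cx"])/d["fx"],(p[1]-d["cy"])/d["fy"]]);u=q.copy()
    for _ in range(20): u=q/(1+d["k1"]*(u@u))
    return d["c2w"][:3,3], d["c2w"][:3,:3]@np.array([u[0],-u[1],-1])
def at(d,p,z):
    o,r=ray(d,p); return (o+r*(z-o[2])/r[2])[:2]
def proj(d,P):
    P=np.atleast_2d(P); q=(P-d["c2w"][:3,3])@d["c2w"][:3,:3]
    u=np.c_[q[:,0]/-q[:,2],-q[:,1]/-q[:,2]]; u=u*(1+d["k1"]*(u**2).sum(1,keepdims=True))
    return u*[d["fx"],d["fy"]]+[d["cx"],d["cy"]]
Z=dict(c_black_flask=.0505,c_alu_flask=.055,c_amber_jar=.018,c_balm_stick=.0105,c_sample_tube=.012,c_vial=.036,nest_black=.013,nest_alu=.013,nest_jar=.013,nest_stick=.013)
def find(c,names=Z,d=None):
    d=d or cam(c); out={}
    for n in names:
        for r in landmark_of(c,n)[:1]:
            out[n]=at(d,r["point"],Z[n]); print(c,n,round(r["score"],2),np.round(r["point"],1),np.round(out[n],4))
    return d,out
def to_tool(dp):
    "world shift (m) -> tool mm"
    return sense()["ee_rot"].T@np.asarray(dp)*1e3
E
python3 - <<'E'
from h import *
for c in("top","scene"): find(c)
E
```

```text
top c_black_flask 0.63 [342.5 179.3] [ 0.6128 -0.0767]
top c_alu_flask 0.73 [434.9 183.9] [ 0.5947 -0.3381]
top c_amber_jar 0.52 [384. 190.] [ 0.5855 -0.1991]
top c_balm_stick 0.51 [337.9 241.5] [ 0.4368 -0.0616]
top c_sample_tube 0.56 [431.8 234. ] [ 0.4551 -0.3344]
top c_vial 0.47 [386.7 239.2] [ 0.4408 -0.1996]
top nest_black 0.92 [213.6 197.4] [0.5714 0.3047]
top nest_alu 0.75 [220.5 233.1] [0.4653 0.2819]
top nest_jar 0.89 [258.8 224.6] [0.4888 0.1694]
top nest_stick 0.71 [250.3 185.9] [0.6044 0.1958]
scene c_black_flask 0.85 [357.9 202.8] [ 0.6021 -0.0813]
scene c_alu_flask 0.93 [461.6 245.5] [ 0.5797 -0.3332]
scene c_amber_jar 0.57 [404.5 237.1] [ 0.5823 -0.2106]
scene c_balm_stick 0.63 [462.1 243.3] [ 0.6371 -0.3276]
scene c_sample_tube 0.91 [435.8 303.8] [ 0.4452 -0.3303]
scene c_vial 0.7 [374.6 273.1] [ 0.4357 -0.2037]
scene nest_black 0.96 [225.  175.5] [0.5667 0.3055]
scene nest_alu 0.72 [204.7 199.9] [0.4581 0.2765]
scene nest_jar 0.88 [246.8 212.5] [0.4736 0.1533]
```

>>> step_arm --linear '[[50,29,-5],[50,29,-5],[50,29,-5],[50,29,-5],[50,29,-5],[50,29,-5],[50,29,-5],[50,29,-5],[50,29,-5],[0,0,0]]' --delta_rot '[[0,0,0],[0,0,0],[0,0,0],[0,0,0],[0,0,0],[0,0,0],[0,0,0],[0,0,0],[0,0,0],[0,0,0]]' --grip '[87,87,87,87,87,87,87,87,87,87]'

```text
time_s: 2.5
tcp_pos: [0.5322, 0.2297, 0.2676]
ee_rot: [[0.963, -0.269, 0.001], [-0.269, -0.963, -0.0], [0.001, 0.0, -1.0]]
wrist_force: [0.5, 0.2, -0.5]
gripper_width: 0.996
gripper_force: 0.0
```

```bash
python3 - <<'E'
from h import *
s=sense();print(s["tcp_pos"],s["time_s"],s["joints"])
d,o=find("wrist",[n for n in Z if n[0]=="n"])
cv2.imwrite("pics/b_w.png",d["img"][:,:,::-1])
np.save("tray_c2w.npy",d["c2w"])
E
```

```text
[0.53224249 0.22970414 0.26758592] 2.5 [ 3.93614881e+01  1.59971263e+01 -1.90501546e+00  3.06499888e-02
 -7.20781835e+01  3.50211740e+01]
wrist nest_black 0.97 [263.9 150.8] [0.5759 0.3029]
wrist nest_alu 0.64 [311.7 225.6] [0.4593 0.2724]
wrist nest_jar 0.7 [380.5 193.4] [0.4789 0.1697]
wrist nest_stick 0.57 [345.1 114.6] [0.5915 0.1895]
```

View pics/b_w.png

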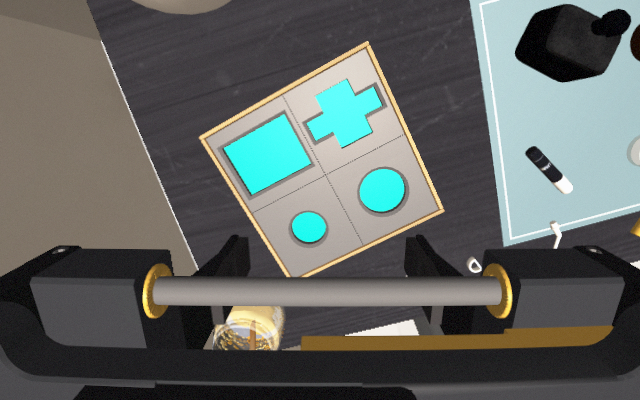

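Wrist view: black recess (265,152), stick cross (345,112), alu (309,227) and jar (382,190); the tray is fully visible. Now I'll measure the teal blobs and fit a 2x2 grid to them.

```bash
cat >> h.py <<'E'
def blobs(d,m,z,amin=100):
    out=[]
    for c in cv2.findContours(m.astype(np.uint8),cv2.RETR_EXTERNAL,cv2.CHAIN_APPROX_NONE)[0]:
        if cv2.contourArea(c)<amin: continue
        w=np.array([at(d,p,z) for p in c[:,0].astype(float)]).astype(np.float32)*1000
        out.append((w,cv2.minAreaRect(w)))
    return out
E
python3 - <<'E'
from h import *
d=dict(cam("wrist"));im=d["img"].astype(int)
m=(im[:,:,1]>180)&(im[:,:,0]<90)&(im[:,:,2]>150)
for w,(c,wh,a) in blobs(d,m,.013):
    print(np.round(c,1),np.round(wh,1),round(a,1))
# tray corners px at rim z
for p in[(200,137),(367,42),(443,210)]:print(np.round(at(d,p,.028)*1000,1))
C={}
for n,c in zip("x",[0]):pass
E
```

```text
[458.4 277.3] [44.5 43.1] 28.0
[482.5 167.2] [58.4 56.9] 74.9
[569.  301.5] [71.1 90.7] 12.2
[574.7 201.2] [78.4 41.6] 84.0
[600.2 157. ] [23.9 24.7] 11.8
[611.2 375.3]
[661.8 149.7]
[436.5  98.7]
```

Grid fit (mm): black (569,301), alu (458,277), jar (482,167), stick (593,191), with about 12.3° yaw and the y axes along (0.213,-0.977). Next I look at the mat.

>>> step_arm --linear '[[14,50,0],[14,50,0],[14,50,0],[14,50,0],[14,50,0],[14,50,0],[14,50,0],[14,50,0],[0,0,0]]' --delta_rot '[[0,0,0],[0,0,0],[0,0,0],[0,0,0],[0,0,0],[0,0,0],[0,0,0],[0,0,0],[0,0,0]]' --grip '[87,87,87,87,87,87,87,87,87]'

```text
time_s: 3.92
tcp_pos: [0.5323, -0.1847, 0.2673]
ee_rot: [[0.964, -0.266, -0.001], [-0.266, -0.964, -0.0], [-0.0, 0.0, -1.0]]
wrist_force: [-0.3, 0.5, -0.2]
gripper_width: 0.999
gripper_force: 0.0
```

```bash
python3 - <<'E'
from h import *
s=sense();print(s["tcp_pos"],s["time_s"],s["joints"])
N=[n for n in Z if n[0]=="c"]
d,o=find("wrist",N)
cv2.imwrite("pics/c_w.png",d["img"][:,:,::-1])
H=dict(c_black_flask=.071,c_alu_flask=.096,c_amber_jar=.034,c_balm_stick=.0105,c_sample_tube=.012,c_vial=.036)
for n in N:
  for r in silhouettes("wrist",n)[:1]:
    b=blobs(d,r["mask"],Z[n],30)
    print(n,round(r["score"],2),np.round(r["point"]),[(np.round(x[1][0]),np.round(x[1][1]),round(x[1][2])) for x in b])
E
```

```text
[ 0.53233759 -0.18466297  0.26727956] 3.925 [-2.64694392e+00  1.44016600e+01 -4.12850873e+00  1.61317362e-02
 -7.14978445e+01  7.71932454e+01]
wrist c_black_flask 0.74 [221.5 137.7] [ 0.6068 -0.0767]
wrist c_alu_flask 0.87 [447.3  93.6] [ 0.5855 -0.3393]
wrist c_amber_jar 0.67 [336.3 129.8] [ 0.5766 -0.2091]
wrist c_balm_stick 0.58 [257.2 245.8] [ 0.4492 -0.0579]
wrist c_sample_tube 0.69 [444.5 199.4] [ 0.4468 -0.3279]
wrist c_vial 0.98 [357.1 234.4] [ 0.4393 -0.2003]
c_black_flask 0.58 [232. 137.] [(array([603., -86.]), array([87., 70.]), 50)]
c_alu_flask 0.97 [449.  93.] [(array([ 590., -339.]), array([67., 42.]), 75)]
c_amber_jar 0.85 [338. 125.] [(array([ 581., -212.]), array([54., 53.]), 75)]
c_balm_stick 0.77 [261. 250.] [(array([447., -61.]), array([84., 19.]), 33)]
c_sample_tube 0.7 [444. 197.] [(array([ 448., -330.]), array([21., 77.]), 57)]
c_vial 0.88 [355. 235.] [(array([ 440., -198.]), array([44., 67.]), 77)]
```

View pics/c_w.png

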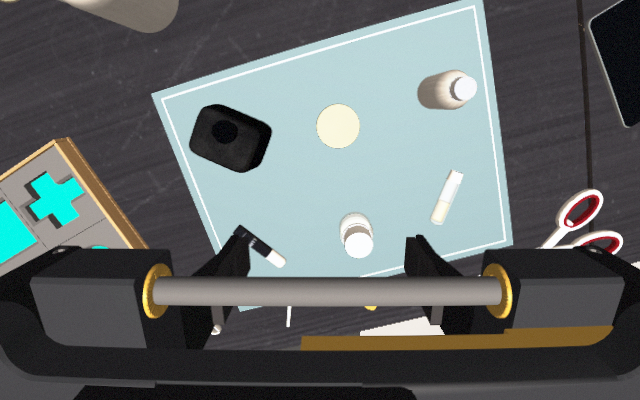

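```bash
cat >> h.py <<'E'
def plan(x,y,z,psi):
    "mm, deg: first turn about tool z (rad), then one shift in the turned axes"
    s=sense();R=s["ee_rot"];p=s["tcp_pos"]*1e3
    c=np.degrees(np.arctan2(R[1,0],R[0,0]));a=(psi-c+180)%360-180
    q=np.radians(psi);T=np.array([[np.cos(q),np.sin(q),0],[np.sin(q),-np.cos(q),0],[0,0,-1]])
    sh=T.T@(np.array([x,y,z])-p)
    print("psi now %.1f turn rz=%.3f rad (%.1f rows) shift"%(c,-np.radians(a),abs(a)/10),np.round(sh,1),"rows %.1f"%(np.linalg.norm(sh)/60),"j6",round(s["joints"][5],1),"t",s["time_s"], "p",np.round(p,1))
E
python3 - <<'E'
from h import *
plan(447,-60,130,33)
E
```

```text
psi now -15.3 turn rz=-0.842 rad (4.8 rows) shift [  -5.  -149.5  137.6] rows 3.4 j6 77.2 t 4.575 p [ 532.6 -182.6  267.6]
```

>>> step_arm --linear '[[0,0,0],[0,0,0],[0,0,0],[0,0,0],[0,0,0],[-1,-37,34],[-1,-37,34],[-1,-37,34],[-2,-38,35],[0,0,0]]' --delta_rot '[[0,0,-0.168],[0,0,-0.168],[0,0,-0.168],[0,0,-0.168],[0,0,-0.168],[0,0,0],[0,0,0],[0,0,0],[0,0,0],[0,0,0]]' --grip '[60,60,60,60,60,60,60,60,60,60]'

```text
time_s: 5.82
tcp_pos: [0.444, -0.0597, 0.1283]
ee_rot: [[0.839, 0.544, -0.007], [0.544, -0.839, -0.001], [-0.006, -0.003, -1.0]]
wrist_force: [0.8, -0.2, -0.4]
gripper_width: 0.691
gripper_force: 0.0
```

```bash
python3 - <<'E'
from h import *
d,o=find("wrist",["c_balm_stick"])
cv2.imwrite("pics/d_w.png",d["img"][:,:,::-1])
for r in silhouettes("wrist","c_balm_stick")[:1]:
  for z in (.019,.0105): print(r["score"],[x[1] for x in blobs(d,r["mask"],z,30)])
plan(447,-60,30,33)
E
```

```text
wrist c_balm_stick 0.97 [326.1 194.2] [ 0.4444 -0.0584]
0.64 [((449.095458984375, -59.12727355957031), (83.96550750732422, 16.573143005371094), 33.57965850830078)]
0.64 [((447.10980224609375, -60.47223663330078), (86.60395050048828, 17.09392738342285), 33.579673767089844)]
psi now 32.9 turn rz=-0.002 rad (0.0 rows) shift [ -1.6  -1.5 101.5] rows 1.7 j6 109.8 t 5.975 p [449.1 -60.4 131.5]
```

View pics/d_w.png

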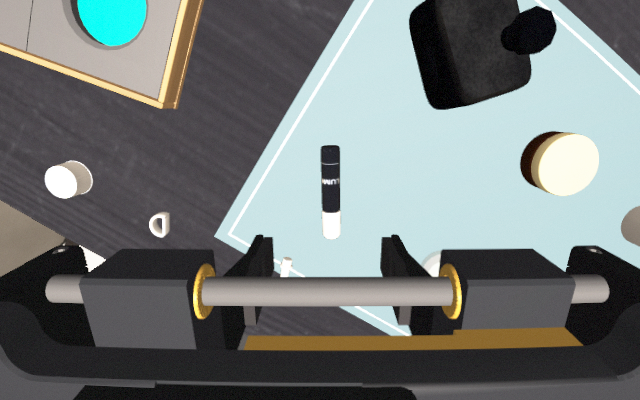

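The stick is upright in view at (331,192), midway between the fingers and aligned with tool x. I'll recheck the reading now that the arm has settled.

```bash
python3 - <<'E'
from h import *
for i in range(4):
  d=cam("wrist");s=sense()
  for r in silhouettes("wrist","c_balm_stick")[:1]:
    print(np.round(s["tcp_pos"],4),[(np.round(x[1][0],1),round(x[1][2],1),np.round(x[1][1],1)) for x in blobs(d,r["mask"],.016,30)], np.round(d["c2w"][:3,3],4))
plan(448,-60,10,33.6)
E
```

```text
[ 0.4493 -0.0606  0.1317] [(array([448.5, -60.1]), 35.0, array([85.6, 17.7]))] [ 0.516  -0.0173  0.2934]
[ 0.4489 -0.0607  0.1315] [(array([448.2, -60.7]), 34.2, array([86.6, 17.8]))] [ 0.516  -0.0177  0.2935]
[ 0.4484 -0.0608  0.1311] [(array([448.5, -60.2]), 34.0, array([84.6, 16.4]))] [ 0.5157 -0.0179  0.2931]
[ 0.448  -0.0607  0.1308] [(array([448.5, -60.4]), 33.2, array([87. , 17.5]))] [ 0.5153 -0.0178  0.2928]
psi now 32.8 turn rz=-0.014 rad (0.1 rows) shift [  0.5  -0.5 120.8] rows 2.0 j6 109.8 t 6.375 p [447.9 -60.7 130.8]
```

>>> step_arm --linear '[[0,0,40],[0,0,40],[0,0,30],[0,0,15],[0,0,0],[0,0,0],[0,0,0],[0,0,0],[0,0,0]]' --delta_rot '[[0,0,-0.02],[0,0,0],[0,0,0],[0,0,0],[0,0,0],[0,0,0],[0,0,0],[0,0,0],[0,0,0]]' --grip '[60,60,60,60,60,60,10,10,10]'

```text
time_s: 7.5
tcp_pos: [0.4478, -0.0604, 0.0059]
ee_rot: [[0.829, 0.559, 0.001], [0.559, -0.829, 0.0], [0.001, 0.0, -1.0]]
wrist_force: [-0.0, 0.1, 0.1]
gripper_width: 0.433
gripper_force: 0.0
```

>>> step_arm --linear '[[0,0,0],[0,0,0],[0,0,0],[0,0,0],[0,0,-10],[0,0,0]]' --delta_rot '[[0,0,0],[0,0,0],[0,0,0],[0,0,0],[0,0,0],[0,0,0]]' --grip '[10,10,10,10,10,10]'

```text
time_s: 8.25
tcp_pos: [0.4483, -0.0603, 0.0164]
ee_rot: [[0.829, 0.559, 0.002], [0.559, -0.829, 0.0], [0.002, 0.001, -1.0]]
wrist_force: [-0.6, 0.3, -0.5]
gripper_width: 0.196
gripper_force: 30.0
```

Gripped, at 17 mm. I lift, turn and carry it to the tray.

>>> step_arm --linear '[[0,0,-40],[0,0,-40],[0,0,-40],[0,0,0]]' --delta_rot '[[0,0,0],[0,0,0],[0,0,0],[0,0,0]]' --grip '[10,10,10,10]'

```text
time_s: 8.75
tcp_pos: [0.4498, -0.0601, 0.1388]
ee_rot: [[0.829, 0.559, 0.008], [0.559, -0.829, 0.001], [0.008, 0.003, -1.0]]
wrist_force: [-0.3, 0.2, -0.9]
gripper_width: 0.195
gripper_force: 30.0
```

>>> step_arm --linear '[[0,0,0],[0,0,0],[0,0,0],[0,0,0],[0,0,0],[0,0,0],[0,0,0],[0,0,0],[0,0,0],[0,0,0]]' --delta_rot '[[0,0,0.179],[0,0,0.179],[0,0,0.179],[0,0,0.179],[0,0,0.179],[0,0,0.179],[0,0,0.179],[0,0,0.179],[0,0,0.179],[0,0,0.179]]' --grip '[10,10,10,10,10,10,10,10,10,10]'

```text
time_s: 10.0
tcp_pos: [0.4467, -0.0605, 0.1345]
ee_rot: [[0.36, -0.933, -0.002], [-0.933, -0.36, -0.0], [-0.001, 0.002, -1.0]]
wrist_force: [-0.6, -0.6, -0.9]
gripper_width: 0.197
gripper_force: 30.0
```

>>> step_arm --linear '[[0,0,0],[0,0,0]]' --delta_rot '[[0,0,0.157],[0,0,0]]' --grip '[10,10]'

```text
time_s: 10.25
tcp_pos: [0.4468, -0.0605, 0.1346]
ee_rot: [[0.217, -0.976, -0.002], [-0.976, -0.217, -0.0], [-0.0, 0.002, -1.0]]
wrist_force: [0.6, 0.2, 0.7]
gripper_width: 0.194
gripper_force: 30.0
```

```bash
python3 - <<'E'
from h import *
plan(593,191,120,-77.7)
E
```

```text
psi now -77.5 turn rz=0.004 rad (0.0 rows) shift [-214.6 -196.4   14.6] rows 4.9 j6 -0.5 t 10.25 p [446.8 -60.5 134.6]
```

>>> step_arm --linear '[[-43,-39,3],[-43,-39,3],[-43,-39,3],[-43,-39,3],[-43,-40,3],[0,0,0],[0,0,0],[0,0,0]]' --delta_rot '[[0,0,0.004],[0,0,0],[0,0,0],[0,0,0],[0,0,0],[0,0,0],[0,0,0],[0,0,0]]' --grip '[10,10,10,10,10,10,10,10]'

```text
time_s: 11.25
tcp_pos: [0.5928, 0.1901, 0.1205]
ee_rot: [[0.211, -0.977, -0.001], [-0.977, -0.211, -0.0], [0.0, 0.001, -1.0]]
wrist_force: [0.0, -0.9, 0.1]
gripper_width: 0.194
gripper_force: 30.0
```

```bash
python3 - <<'E'
from h import *
d=cam("wrist");im=d["img"].astype(int)
cv2.imwrite("pics/e_w.png",d["img"][:,:,::-1])
m=(im[:,:,1]>170)&(im[:,:,0]<110)&(im[:,:,2]>140)
for w,r in blobs(d,m,.013): print([np.round(q,1) for q in r])
plan(593,191,17,-77.7)
E
```

```text
[array([567. , 314.6]), array([64. , 34.6]), np.float64(12.1)]
[array([482.4, 167.9]), array([58.2, 58.7]), np.float64(22.0)]
[array([595.5, 179.8]), array([72.7, 67.1]), np.float64(12.2)]
psi now -77.8 turn rz=-0.002 rad (0.0 rows) shift [ -0.9  -0.2 103.8] rows 1.7 j6 -20.5 t 11.3 p [593.  190.1 120.8]
```

View pics/e_w.png

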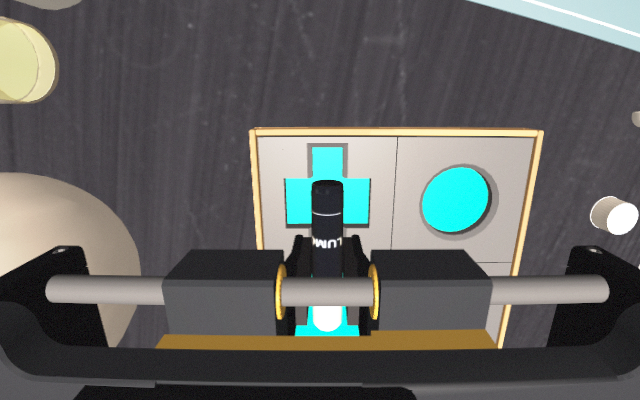

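```bash
python3 - <<'E'
from h import *
d=cam("wrist");im=d["img"].astype(int)
R=sense()["ee_rot"];p=sense()["tcp_pos"]
for e in(-.043,0,.043):
  for y in (-.0085,.0085):
    print(e,y,np.round(proj(d,[p+R@np.array([e,y,-.0145+.002])])))
# slot end and well widths
o=np.array([.593,.191,.013]);
for x,y in((0,.047),(-.0125,.047),(.0125,.047),(.036,.022),(-.036,.022)):
    q=o+[.977*x+.213*y,.213*x-.977*y,0]; print("nest",x,y,np.round(proj(d,[q])))
E
```

```text
-0.043 -0.0085 [[313. 333.]]
-0.043 0.0085 [[343. 333.]]
0 -0.0085 [[312. 264.]]
0 0.0085 [[344. 264.]]
0.043 -0.0085 [[310. 183.]]
0.043 0.0085 [[346. 183.]]
nest 0 0.047 [[327. 146.]]
nest -0.0125 0.047 [[342. 146.]]
nest 0.0125 0.047 [[312. 146.]]
nest 0.036 0.022 [[286. 175.]]
nest -0.036 0.022 [[369. 175.]]
```

The level stick and the nest model both project exactly onto the picture (slot end 327,146; well corners 286 and 369,175). I lower it and release.

>>> step_arm --linear '[[0,0,30],[0,0,30],[0,0,20],[0,0,10],[0,0,10],[0,0,2],[0,0,0],[0,0,0]]' --delta_rot '[[0,0,0],[0,0,0],[0,0,0],[0,0,0],[0,0,0],[0,0,0],[0,0,0],[0,0,0]]' --grip '[10,10,10,10,10,10,10,10]'

```text
time_s: 12.35
tcp_pos: [0.5939, 0.1915, 0.0192]
ee_rot: [[0.212, -0.977, 0.001], [-0.977, -0.212, 0.001], [-0.0, -0.001, -1.0]]
wrist_force: [-0.1, 0.4, -0.6]
gripper_width: 0.199
gripper_force: 30.0
```

```bash
python3 - <<'E'
from h import *
s=sense();print(s["wrist_force"],s["gripper_force"])
plan(579,-210,150,-77.7)
E
```

```text
[-0.07327581  0.40953293 -0.61094613] 29.999869465827942
psi now -77.8 turn rz=-0.002 rad (0.0 rows) shift [ 389.1  100.1 -130.8] rows 7.0 j6 -20.5 t 12.35 p [593.9 191.5  19.2]
```

>>> step_arm --linear '[[0,0,2],[0,0,0],[0,0,0],[0,0,0],[0,0,0],[0,0,0],[0,0,-30],[0,0,-60],[0,0,-42]]' --delta_rot '[[0,0,0],[0,0,0],[0,0,0],[0,0,0],[0,0,0],[0,0,0],[0,0,0],[0,0,0],[0,0,0]]' --grip '[10,10,32,32,32,32,32,32,32]'

```text
time_s: 13.48
tcp_pos: [0.5942, 0.1915, 0.1513]
ee_rot: [[0.212, -0.977, 0.002], [-0.977, -0.212, 0.001], [-0.0, -0.003, -1.0]]
wrist_force: [1.6, 0.6, 0.5]
gripper_width: 0.363
gripper_force: 0.0
```

>>> step_arm --linear '[[56,14,0],[56,14,0],[56,14,0],[56,14,0],[56,14,0],[56,15,0],[53,15,0],[0,0,0],[0,0,0]]' --delta_rot '[[0,0,0],[0,0,0],[0,0,0],[0,0,0],[0,0,0],[0,0,0],[0,0,0],[0,0,0],[0,0,0]]' --grip '[72,72,72,72,72,72,72,72,72]'

```text
time_s: 14.6
tcp_pos: [0.5778, -0.21, 0.1483]
ee_rot: [[0.211, -0.978, -0.0], [-0.978, -0.211, 0.0], [-0.0, 0.0, -1.0]]
wrist_force: [-0.2, 0.2, 0.7]
gripper_width: 0.822
gripper_force: 0.0
```

```bash
python3 - <<'E'
from h import *
d=cam("wrist");cv2.imwrite("pics/f_w.png",d["img"][:,:,::-1])
for r in silhouettes("wrist","c_amber_jar")[:2]:
  print(r["score"],[(np.round(x[1][0],1),np.round(x[1][1],1)) for z in(.018,.034) for x in blobs(d,r["mask"],z,30)])
print(find("wrist",["c_amber_jar"],d)[1])
plan(579,-210,17,-77.7)
d=cam("top");r=silhouettes("top","c_balm_stick")[0];print(r["score"],[(np.round(x[1][0],1),np.round(x[1][1],1)) for x in blobs(d,r["mask"],.024,10)])
E
```

```text
0.94 [(array([ 580.8, -210.2]), array([54.2, 58.7])), (array([ 581.6, -214.4]), array([51.2, 55.5]))]
wrist c_amber_jar 0.93 [323.4 190.9] [ 0.5818 -0.2099]
{'c_amber_jar': array([ 0.58179366, -0.20991367])}
psi now -77.7 turn rz=0.000 rad (0.0 rows) shift [  1.4  -0.5 131.6] rows 2.2 j6 17.1 t 14.75 p [ 578.2 -208.8  148.6]
0.71 [(array([596.1, 194.6]), array([16.6, 84.7]))]
```

View pics/f_w.png

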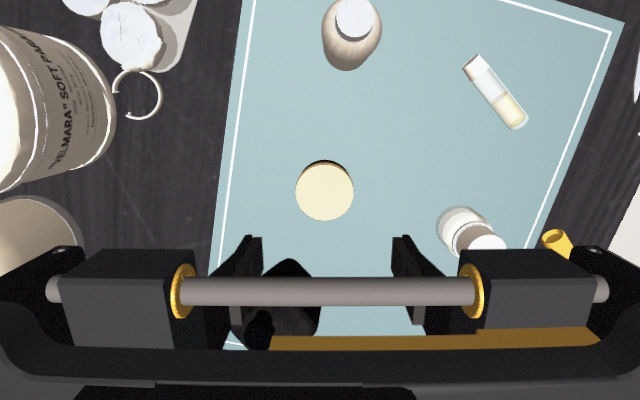

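The jar lid is at (324,190), centred between the fingers, with the black flask behind and the alu flask at (353,30). The top view puts the stick in its slot.

```bash
python3 - <<'E'
from h import *
d=cam("wrist");im=d["img"].astype(int)
m=(im.min(2)>150)&(im[:,:,0]-im[:,:,2]>15);m[:150]=0;m[230:]=0;m[:,:280]=0;m[:,370:]=0
for w,r in blobs(d,m,.034): print(r)
plan(581,-212,16,-77.7)
E
```

```text
((581.4689331054688, -212.05116271972656), (51.980472564697266, 51.03110885620117), 12.283306121826172)
psi now -77.7 turn rz=0.000 rad (0.0 rows) shift [  3.5  -2.  132.7] rows 2.2 j6 17.1 t 14.9 p [ 578.3 -209.   148.7]
```

>>> step_arm --linear '[[3.5,-2,40],[0,0,40],[0,0,35],[0,0,18],[0,0,0],[0,0,0],[0,0,0],[0,0,0],[0,0,0],[0,0,0]]' --delta_rot '[[0,0,0],[0,0,0],[0,0,0],[0,0,0],[0,0,0],[0,0,0],[0,0,0],[0,0,0],[0,0,0],[0,0,0]]' --grip '[72,72,72,72,72,45,45,45,45,45]'

```text
time_s: 16.15
tcp_pos: [0.5814, -0.2132, 0.0168]
ee_rot: [[0.212, -0.977, 0.002], [-0.977, -0.212, -0.001], [0.001, -0.002, -1.0]]
wrist_force: [-0.3, 1.9, 6.4]
gripper_width: 0.594
gripper_force: 30.0
```

>>> step_arm --linear '[[0,0,0],[0,0,-5],[0,0,-5],[0,0,0]]' --delta_rot '[[0,0,0],[0,0,0],[0,0,0],[0,0,0]]' --grip '[45,45,45,45]'

```text
time_s: 16.65
tcp_pos: [0.5808, -0.2132, 0.0258]
ee_rot: [[0.211, -0.977, 0.001], [-0.977, -0.211, -0.0], [0.0, -0.001, -1.0]]
wrist_force: [-0.0, -0.9, -1.0]
gripper_width: 0.585
gripper_force: 30.0
```

```bash
python3 - <<'E'
from h import *
plan(482.5,167.2,100,-77.7)
d=cam("wrist");cv2.imwrite("pics/g_w.png",d["img"][:,:,::-1])
E
```

```text
psi now -77.8 turn rz=-0.002 rad (0.0 rows) shift [-392.6   15.   -74.2] rows 6.7 j6 17.4 t 16.65 p [ 580.8 -213.2   25.8]
```

View pics/g_w.png

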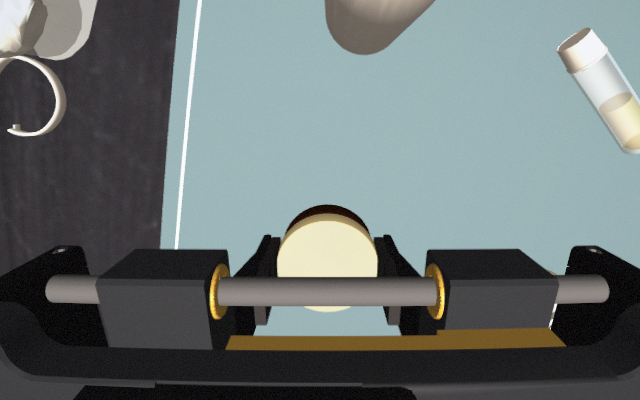

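>>> step_arm --linear '[[0,0,-20],[0,0,-30],[0,0,-30],[0,0,0],[0,0,0]]' --delta_rot '[[0,0,0],[0,0,0],[0,0,0],[0,0,0],[0,0,0]]' --grip '[45,45,45,45,45]'

```text
time_s: 17.32
tcp_pos: [0.5799, -0.2128, 0.1045]
ee_rot: [[0.211, -0.977, -0.002], [-0.977, -0.211, 0.001], [-0.001, 0.002, -1.0]]
wrist_force: [-0.8, 0.2, -1.4]
gripper_width: 0.588
gripper_force: 30.0
```

```bash
python3 - <<'E'
from h import *
plan(482.5,167.2,105,-77.7)
d=cam("wrist")
s=cam("scene")
p=proj(s,[sense()["tcp_pos"]])[0].astype(int);print(p)
a=s["img"][p[1]-50:p[1]+50,p[0]-60:p[0]+60];b=d["img"][170:350,200:460]
a=cv2.resize(a,(432,360),interpolation=cv2.INTER_CUBIC);b=cv2.resize(b,(364,252))
c=np.zeros((360,796,3),np.uint8);c[:,:432]=a;c[:252,432:]=b
cv2.imwrite("pics/h.png",c[:,:,::-1])
E
```

```text
psi now -77.8 turn rz=-0.002 rad (0.0 rows) shift [-392.1   14.2   -0.5] rows 6.5 j6 17.4 t 17.325 p [ 579.9 -212.8  104.5]
[410 208]
```

View pics/h.png

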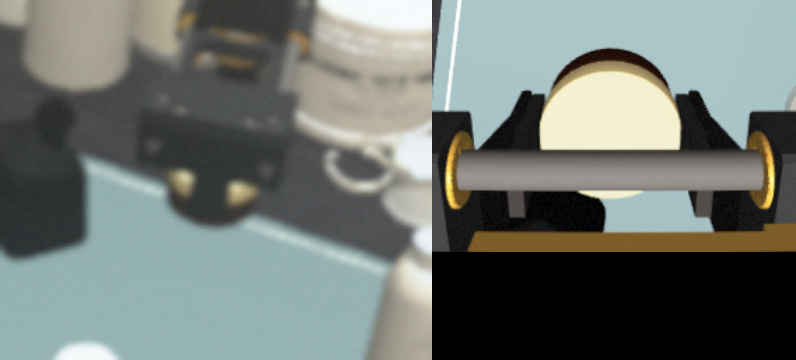

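The jar is held level by its lid. I lift it clear of the black flask and carry it to its recess.

>>> step_arm --linear '[[0,0,-45],[-56,2,0],[-56,2,0],[-56,2,0],[-56,2,0],[-56,2,0],[-56,2,0],[-56,2,0],[0,0,45],[0,0,0]]' --delta_rot '[[0,0,0],[0,0,0],[0,0,0],[0,0,0],[0,0,0],[0,0,0],[0,0,0],[0,0,0],[0,0,0],[0,0,0]]' --grip '[45,45,45,45,45,45,45,45,45,45]'

```text
time_s: 18.68
tcp_pos: [0.481, 0.1659, 0.102]
ee_rot: [[0.212, -0.977, -0.008], [-0.977, -0.212, -0.005], [0.004, 0.009, -1.0]]
wrist_force: [-0.6, -0.6, 0.0]
gripper_width: 0.588
gripper_force: 30.0
```

>>> step_arm --linear '[[0,0,0],[0,0,0]]' --delta_rot '[[0,0,0],[0,0,0]]' --grip '[45,45]'

```text
time_s: 18.92
tcp_pos: [0.4852, 0.1669, 0.1069]
ee_rot: [[0.21, -0.978, 0.002], [-0.978, -0.21, 0.001], [-0.001, -0.002, -1.0]]
wrist_force: [0.3, 0.2, -0.9]
gripper_width: 0.589
gripper_force: 30.0
```

```bash
python3 - <<'E'
from h import *
d=cam("wrist");im=d["img"].astype(int)
# lid centre relative to tcp (lid top ~ TCP+18mm)
z=sense()["tcp_pos"][2]+.018
m=(im.min(2)>150)&(im[:,:,0]-im[:,:,2]>15);m[:180]=0;m[276:]=0;m[:,:270]=0;m[:,380:]=0
for w,r in blobs(d,m,z,300):
    from scipy.optimize import least_squares
    e=w[(w@sense()["ee_rot"][:2,0])>(w@sense()["ee_rot"][:2,0]).mean()-5]
    f=least_squares(lambda q:np.hypot(*(e-q).T)-25.5,w.mean(0)).x;print("lid",f,r)
plan(482.5,167.2,28,-77.7)
E
```

```text
lid [486.03805045 166.77485326] ((488.451416015625, 156.1981658935547), (50.05428695678711, 29.184112548828125), 12.18872356414795)
lid [490.92927658 136.17834252] ((513.326904296875, 137.63902282714844), (12.4566650390625, 23.331087112426758), 9.171072006225586)
psi now -77.9 turn rz=-0.003 rad (0.0 rows) shift [-0.8  2.5 78.8] rows 1.3 j6 -25.0 t 18.975 p [485.1 166.9 106.8]
```

>>> step_arm --linear '[[0,3,25],[0,0,25],[0,0,13],[0,0,7],[0,0,5],[0,0,3],[0,0,0]]' --delta_rot '[[0,0,0],[0,0,0],[0,0,0],[0,0,0],[0,0,0],[0,0,0],[0,0,0]]' --grip '[45,45,45,45,45,45,45]'

```text
time_s: 19.85
tcp_pos: [0.4815, 0.1667, 0.0279]
ee_rot: [[0.211, -0.977, 0.001], [-0.977, -0.211, 0.001], [-0.0, -0.001, -1.0]]
wrist_force: [0.6, -0.3, -0.3]
gripper_width: 0.59
gripper_force: 30.0
```

>>> step_arm --linear '[[0,0,1],[0,0,0],[0,0,0],[0,0,0],[0,0,0],[0,0,-30],[0,0,-60],[0,0,-60],[0,0,0]]' --delta_rot '[[0,0,0],[0,0,0],[0,0,0],[0,0,0],[0,0,0],[0,0,0],[0,0,0],[0,0,0],[0,0,0]]' --grip '[45,45,63,63,63,63,63,63,63]'

```text
time_s: 20.98
tcp_pos: [0.4841, 0.1682, 0.1818]
ee_rot: [[0.212, -0.977, 0.01], [-0.977, -0.212, 0.006], [-0.004, -0.011, -1.0]]
wrist_force: [-0.0, 0.3, -0.4]
gripper_width: 0.725
gripper_force: 0.0
```

```bash
python3 - <<'E'
from h import *
d=cam("wrist");im=d["img"].astype(int)
m=(im.min(2)>150)&(im[:,:,0]-im[:,:,2]>15)
for w,r in blobs(d,m,.045,600): print([np.round(q,1) for q in r])
r=silhouettes("wrist","c_balm_stick")
for q in r[:1]: print(q["score"],[[np.round(v,1) for v in x[1]] for x in blobs(d,q["mask"],.028,30)])
plan(604,-83,210,-130)
E
```

```text
[array([482.2, 168. ]), array([52.5, 51.9]), np.float64(79.5)]
[array([485.3, 159.6]), array([103.9,  97.3]), np.float64(12.3)]
[array([557.5, 167.1]), array([38.8, 81.6]), np.float64(12.0)]
0.79 [[array([591.8, 190.5]), array([17.9, 85.4]), np.float64(12.1)]]
psi now -77.8 turn rz=0.911 rad (5.2 rows) shift [ 112.  -254.7  -33.3] rows 4.7 j6 -25.2 t 21.075 p [480.9 166.5 176.7]
```

>>> step_arm --linear '[[0,0,-33],[0,0,0],[0,0,0],[0,0,0],[0,0,0],[22,-51,0],[22,-51,0],[22,-51,0],[23,-51,0],[23,-51,0]]' --delta_rot '[[0,0,0.182],[0,0,0.182],[0,0,0.182],[0,0,0.182],[0,0,0.183],[0,0,0],[0,0,0],[0,0,0],[0,0,0],[0,0,0]]' --grip '[87,87,87,87,87,87,87,87,87,87]'

```text
time_s: 22.32
tcp_pos: [0.6042, -0.0849, 0.2068]
ee_rot: [[-0.643, -0.766, -0.005], [-0.766, 0.643, -0.0], [0.003, 0.004, -1.0]]
wrist_force: [1.0, 1.1, -0.3]
gripper_width: 1.002
gripper_force: 0.0
```

>>> step_arm --linear '[[0,0,0],[0,0,0],[0,0,0]]' --delta_rot '[[0,0,0],[0,0,0],[0,0,0]]' --grip '[87,87,87]'

```text
time_s: 22.7
tcp_pos: [0.604, -0.0822, 0.2088]
ee_rot: [[-0.642, -0.767, -0.002], [-0.767, 0.642, -0.0], [0.001, 0.001, -1.0]]
wrist_force: [0.4, 0.1, 0.5]
gripper_width: 1.001
gripper_force: 0.0
```

```bash
python3 - <<'E'
from h import *
d=cam("wrist");im=d["img"].astype(float)
print(find("wrist",["c_black_flask"],d)[1])
r=silhouettes("wrist","c_black_flask")[0];print(r["score"],r["point"])
np.savez("blk.npz",mask=r["mask"],c2w=d["c2w"])
o=np.clip((im/255)**.5*255*1.1,0,255).astype(np.uint8)[40:340,150:550];o=cv2.resize(o,(800,600),interpolation=cv2.INTER_CUBIC)
cv2.imwrite("pics/i_w.png",o[:,:,::-1])
plan(604,-83,210,-130)
E
```

```text
wrist c_black_flask 0.79 [328.2 184.4] [ 0.6032 -0.0813]
{'c_black_flask': array([ 0.60321782, -0.08133052])}
0.8 [329.7, 177.7]
psi now -129.9 turn rz=0.002 rad (0.0 rows) shift [ 0.9 -0.3 -0.3] rows 0.0 j6 -47.3 t 22.85 p [604.4 -82.1 209.7]
```

View pics/i_w.png

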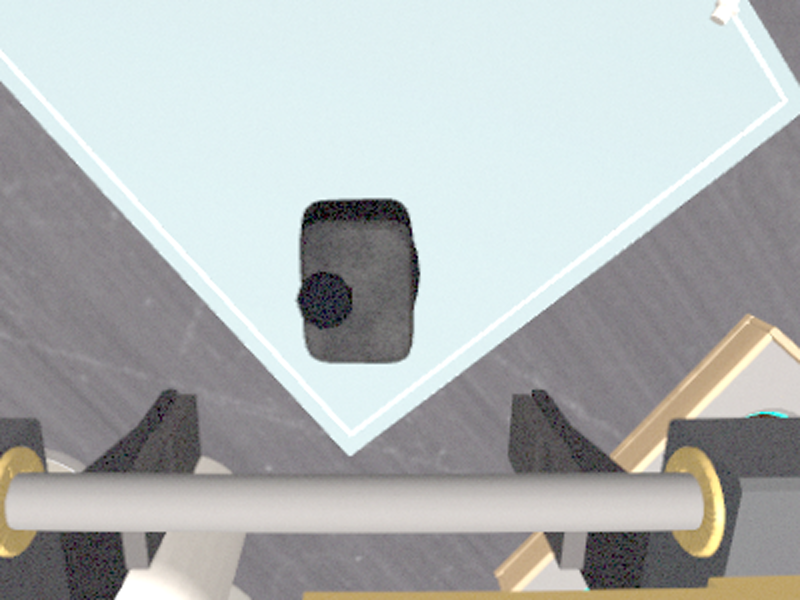

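```bash
python3 - <<'E'
from h import *
s=cv2.imread("pics/a_scene.png").astype(float);w=cv2.imread("pics/d_w.png").astype(float)
g=lambda a:np.clip((a/255)**.45*255*1.1,0,255).astype(np.uint8)
a=cv2.resize(g(s[175:240,325:390]),(400,400),interpolation=cv2.INTER_CUBIC)
b=cv2.resize(g(w[0:130,390:570]),(400,289),interpolation=cv2.INTER_CUBIC)
c=np.zeros((400,800,3),np.uint8);c[:,:400]=a;c[:289,400:]=b
cv2.imwrite("pics/j.png",c)
E
```

```text
(no output)
```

View pics/j.png

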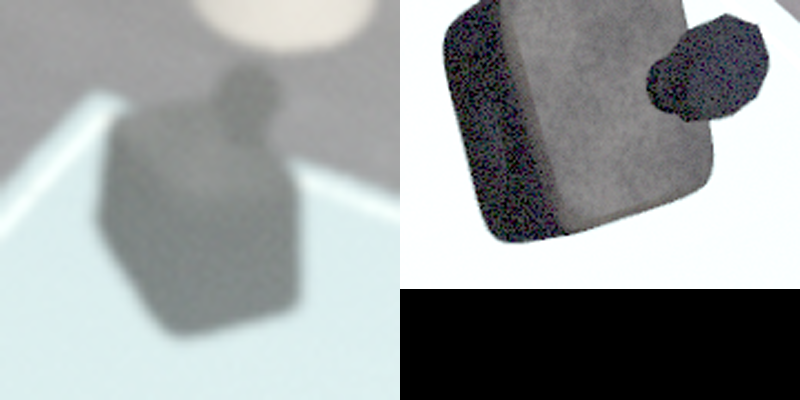

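The block looks straight-sided, with the stopper offset. I'll fit a box model to the mask to get its pose and check its size.

```bash
python3 - <<'E'
from h import *
from scipy.optimize import minimize
d=cam("wrist");g=d["img"].max(2)
m=(g<75).astype(np.uint8);m[:120]=0;m[240:]=0;m[:,:280]=0;m[:,380:]=0
cs=max(cv2.findContours(m,0,2)[0],key=cv2.contourArea);M=np.zeros_like(m);cv2.drawContours(M,[cs],-1,1,-1)
x,y,w,h=cv2.boundingRect(cs);print("bbox",x,y,w,h)
def model(q,dims):
    x,y,ps=q;cp,sp=np.cos(ps),np.sin(ps);L,W,Ht=dims
    pts=[]
    for z in(.002,.002+Ht):
        for a,b in((1,1),(1,-1),(-1,-1),(-1,1)):
            # rounded corners
            for t in np.linspace(0,2*np.pi,16):
                u=a*(L/2-.008)+.008*np.cos(t);v=b*(W/2-.008)+.008*np.sin(t)
                pts.append([x+u*cp-v*sp,y+u*sp+v*cp,z])
    I=np.zeros_like(m);c=proj(d,np.array(pts))
    cv2.fillConvexPoly(I,cv2.convexHull((c*16).round().astype(np.int32)),1,shift=4);return I
def cost(v):
    return (model(v[:3],(v[3],v[4],.069))!=M).sum()
for dims in(None,(.084,.063)):
    f=(lambda v:cost(v)) if dims is None else (lambda v:cost([*v,*dims]))
    x0=[.604,-.082,np.radians(-130)]+([.08,.06] if dims is None else [])
    sx=np.array([np.array(x0)]+[np.array(x0)+np.eye(len(x0))[i]*([.006,.006,.1,.008,.008][i]) for i in range(len(x0))])
    r=minimize(f,x0,method="Nelder-Mead",options=dict(initial_simplex=sx,maxiter=400));print(np.round(r.x,4),np.degrees(r.x[2]),r.fun,M.sum())
E
```

```text
bbox 299 139 61 82
[ 0.6006 -0.0842 -2.2687  0.0735  0.0537] -129.9871870496409 159.0 4467
[ 0.6034 -0.0821 -2.2384] -128.2532491142348 1407.0 4467
```

```bash
python3 - <<'E'
from h import *
from scipy.optimize import minimize
d=cam("wrist");g=d["img"].max(2)
m=(g<75).astype(np.uint8);m[:120]=0;m[240:]=0;m[:,:280]=0;m[:,380:]=0
cs=max(cv2.findContours(m,0,2)[0],key=cv2.contourArea);M=np.zeros_like(m);cv2.drawContours(M,[cs],-1,1,-1)
def model(v):
    x,y,ps,tL,tW=v;cp,sp=np.cos(ps),np.sin(ps);pts=[]
    for z,L,W in((.006,.084,.063),(.071,tL,tW)):
        for a,b in((1,1),(1,-1),(-1,-1),(-1,1)):
            for t in np.linspace(0,2*np.pi,16):
                u=a*(L/2-.008)+.008*np.cos(t);w=b*(W/2-.008)+.008*np.sin(t)
                pts.append([x+u*cp-w*sp,y+u*sp+w*cp,z])
    I=np.zeros_like(m);c=proj(d,np.array(pts))
    cv2.fillConvexPoly(I,cv2.convexHull((c*16).round().astype(np.int32)),1,shift=4);return I
x0=np.array([.604,-.082,np.radians(-130),.07,.052])
sx=np.array([x0]+[x0+np.eye(5)[i]*([.006,.006,.1,.008,.008][i]) for i in range(5)])
r=minimize(lambda v:(model(v)!=M).sum(),x0,method="Nelder-Mead",options=dict(initial_simplex=sx,maxiter=500));print(np.round(r.x,4),np.degrees(r.x[2]),r.fun)
I=model(r.x);print([ (int(((I==0)&(M==1)).sum()),int(((I==1)&(M==0)).sum()))])
# top face via local brightness: dark side band vs top
v=g[:, 320:338].mean(1);print(np.round(v[135:230:3]))
p=sense()["tcp_pos"];print(p)
E
```

```text
[ 0.6037 -0.0804 -2.2455  0.0624  0.0498] -128.65590266202074 195.0
[(125, 70)]
[193. 175.   8.   5.   8.  22.  29.  38.  37.  33.  36.  34.  36.  41.
  41.  33.  31.  28.  28.  26.  25.  28.  32.  30.  36.  32.  34.  34.
  29. 196. 196. 195.]
[ 0.60450213 -0.08239994  0.20986791]
```

>>> step_arm --linear '[[0,1.5,50],[0,0,50],[0,0,40],[0,0,24],[0,0,10],[0,0,0],[0,0,0],[0,0,0],[0,0,0],[0,0,0]]' --delta_rot '[[0,0,0],[0,0,0],[0,0,0],[0,0,0],[0,0,0],[0,0,0],[0,0,0],[0,0,0],[0,0,0],[0,0,0]]' --grip '[87,87,87,87,87,87,87,40,40,40]'

```text
time_s: 24.2
tcp_pos: [0.6036, -0.0823, 0.0359]
ee_rot: [[-0.643, -0.766, 0.001], [-0.766, 0.643, 0.0], [-0.0, -0.0, -1.0]]
wrist_force: [0.9, 0.2, 0.2]
gripper_width: 0.746
gripper_force: 0.0
```

>>> step_arm --linear '[[0,0,0],[0,0,0],[0,0,0],[0,0,-3],[0,0,-5],[0,0,-2],[0,0,0]]' --delta_rot '[[0,0,0],[0,0,0],[0,0,0],[0,0,0],[0,0,0],[0,0,0],[0,0,0]]' --grip '[40,40,40,40,40,40,40]'

```text
time_s: 25.08
tcp_pos: [0.6035, -0.0823, 0.0456]
ee_rot: [[-0.643, -0.766, 0.0], [-0.766, 0.643, 0.0], [-0.0, -0.0, -1.0]]
wrist_force: [-0.1, 0.2, -3.8]
gripper_width: 0.668
gripper_force: 29.8
```

Holding it (58 mm, load 3.8 N). I lift, turn and carry it to its nest.

>>> step_arm --linear '[[0,0,-30],[0,0,-40],[0,0,-40],[0,0,0],[0,0,0],[0,0,0],[0,0,0],[0,0,0],[0,0,0],[0,0,0]]' --delta_rot '[[0,0,0],[0,0,0],[0,0,0],[0,0,-0.152],[0,0,-0.152],[0,0,-0.152],[0,0,-0.152],[0,0,-0.152],[0,0,-0.153],[0,0,0]]' --grip '[40,40,40,40,40,40,40,40,40,40]'

```text
time_s: 26.32
tcp_pos: [0.6032, -0.0822, 0.1552]
ee_rot: [[0.211, -0.977, -0.001], [-0.977, -0.211, 0.0], [-0.0, 0.001, -1.0]]
wrist_force: [0.1, -0.2, -4.3]
gripper_width: 0.67
gripper_force: 29.8
```

```bash
python3 - <<'E'
from h import *
plan(569,301.5,150,-77.7); print(sense()["wrist_force"])
E
```

```text
psi now -77.8 turn rz=-0.002 rad (0.0 rows) shift [-382.2  -48.4    5.2] rows 6.4 j6 4.8 t 26.325 p [603.2 -82.2 155.2]
[ 0.07439485 -0.24400058 -4.30024694]
```

```bash
python3 - <<'E'
from h import *
s=cam("scene");t=cam("top")
print("scene base",at(s,(281,149),0),at(s,(281,125),.05))
for p in((243,120),(215,138),(185,130),(240,100)): print("top",p,[np.round(at(t,p,z),3) for z in(0,.05,.1)])
E
```

```text
scene base [0.77660109 0.2686054 ] [0.82810305 0.3013965 ]
top (243, 120) [array([0.813, 0.224]), array([0.794, 0.212]), array([0.776, 0.201])]
top (215, 138) [array([0.757, 0.309]), array([0.741, 0.294]), array([0.725, 0.278])]
top (185, 130) [array([0.784, 0.402]), array([0.767, 0.383]), array([0.75 , 0.363])]
top (240, 100) [array([0.877, 0.234]), array([0.856, 0.222]), array([0.835, 0.21 ])]
```

>>> step_arm --linear '[[-55,-7,0],[-55,-7,0],[-55,-7,0],[-55,-7,1],[-55,-7,1],[-54,-7,1],[-53,-6.5,2],[0,0,0],[0,0,0],[0,0,0]]' --delta_rot '[[0,0,0],[0,0,0],[0,0,0],[0,0,0],[0,0,0],[0,0,0],[0,0,0],[0,0,0],[0,0,0],[0,0,0]]' --grip '[40,40,40,40,40,40,40,40,40,40]'

```text
time_s: 27.68
tcp_pos: [0.5695, 0.3, 0.1506]
ee_rot: [[0.211, -0.977, -0.0], [-0.977, -0.211, -0.0], [0.0, 0.0, -1.0]]
wrist_force: [-0.0, -0.3, -3.0]
gripper_width: 0.667
gripper_force: 29.8
```

```bash
python3 - <<'E'
from h import *
d=cam("wrist")
plan(569,301.5,46,-77.7)
im=d["img"].astype(float);m=((im[:,:,1]>170)&(im[:,:,0]<110)&(im[:,:,2]>140))
for w,r in blobs(d,m,.013,60): print([np.round(q,1) for q in r])
o=np.clip((im/255)**.6*255,0,255).astype(np.uint8)
# predicted nest outline
for a,b,z in((35.5,46,13),(39.5,50,25)):
  q=[[569+.977*x+.213*y,301.5+.213*x-.977*y,z] for x,y in((a,b),(-a,b),(-a,-b),(a,-b))]
  cv2.polylines(o,[proj(d,np.array(q)/1000).round().astype(np.int32)],True,(255,0,0),1)
cv2.imwrite("pics/k.png",o[:,:,::-1])
E
```

```text
psi now -77.8 turn rz=-0.002 rad (0.0 rows) shift [ -1.6   0.2 104.7] rows 1.7 j6 -30.0 t 27.725 p [569.6 300.  150.7]
[array([458.8, 276.7]), array([44.2, 44.4]), np.float64(12.1)]
[array([576.2, 268.9]), array([71.2, 24.6]), np.float64(12.2)]
[array([494. , 170.8]), array([34.4, 60.4]), np.float64(19.0)]
[array([593.1, 191. ]), array([72.2, 93.2]), np.float64(12.3)]
```

View pics/k.png

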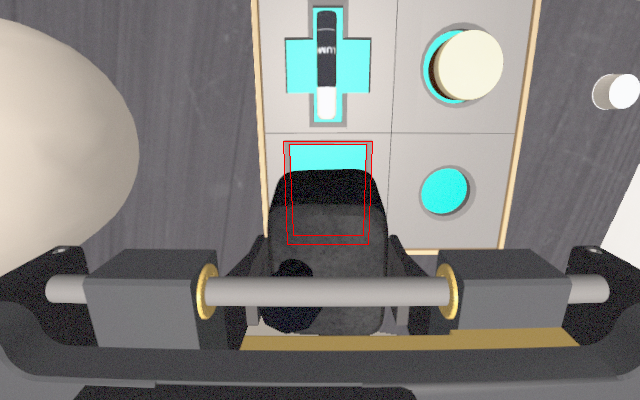

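Stick and jar sit in their recesses, the nest outline matches the teal, and the flask's front edge is near row 170. I check the offset along its length.

```bash
python3 - <<'E'
from h import *
d=cam("wrist");R=sense()["ee_rot"];p=sense()["tcp_pos"];g=d["img"].max(2)
print([int(v) for v in g[155:215:3,322:334].mean(1)])
for n,px,z in(("foot front",(328,171),p[2]-.034),("foot front +6",(328,171),p[2]-.028),("top front",(328,204),p[2]+.035),("L",(273,215),p[2]+.035),("R",(383,215),p[2]+.035),("back",(328,333),p[2]+.035)):
    w=np.r_[at(d,px,z),z]; print(n,np.round((R.T@(w-p))*1e3,1))
E
```

```text
[252, 252, 252, 252, 252, 8, 7, 7, 6, 7, 5, 9, 8, 7, 11, 7, 12, 24, 25, 26]
foot front [39.6  0.  34. ]
foot front +6 [40.8  0.  28. ]
top front [ 39.7  -0.2 -35. ]
L [ 34.8 -23.3 -35. ]
R [ 34.8  22.9 -35. ]
back [-24.8  -0.2 -35. ]
```

>>> step_arm --linear '[[0,0,40],[0,0,30],[0,0,12],[0,0,8],[0,0,6],[0,0,4],[0,0,2],[0,0,0]]' --delta_rot '[[0,0,0],[0,0,0],[0,0,0],[0,0,0],[0,0,0],[0,0,0],[0,0,0],[0,0,0]]' --grip '[40,40,40,40,40,40,40,40]'

```text
time_s: 28.78
tcp_pos: [0.5694, 0.3014, 0.0488]
ee_rot: [[0.213, -0.977, 0.0], [-0.977, -0.213, 0.0], [-0.0, -0.0, -1.0]]
wrist_force: [0.5, 0.2, -3.3]
gripper_width: 0.67
gripper_force: 29.8
```

>>> step_arm --linear '[[0,0,1],[0,0,0],[0,0,0]]' --delta_rot '[[0,0,0],[0,0,0],[0,0,0]]' --grip '[40,40,40]'

```text
time_s: 29.15
tcp_pos: [0.5694, 0.3013, 0.0476]
ee_rot: [[0.213, -0.977, 0.0], [-0.977, -0.213, 0.0], [-0.0, -0.0, -1.0]]
wrist_force: [-0.4, -1.3, -3.2]
gripper_width: 0.67
gripper_force: 29.8
```

>>> step_arm --linear '[[0,0,1],[0,0,0],[0,0,0]]' --delta_rot '[[0,0,0],[0,0,0],[0,0,0]]' --grip '[40,40,40]'

```text
time_s: 29.52
tcp_pos: [0.5694, 0.3013, 0.0468]
ee_rot: [[0.213, -0.977, 0.0], [-0.977, -0.213, 0.0], [-0.0, -0.0, -1.0]]
wrist_force: [-0.1, -0.0, -2.1]
gripper_width: 0.665
gripper_force: 29.8
```

>>> step_arm --linear '[[0,0,0],[0,0,0],[0,0,0],[0,0,0],[0,0,0],[0,0,0]]' --delta_rot '[[0,0,0],[0,0,0],[0,0,0],[0,0,0],[0,0,0],[0,0,0]]' --grip '[75,75,75,75,75,75]'

```text
time_s: 30.28
tcp_pos: [0.5693, 0.3013, 0.0466]
ee_rot: [[0.213, -0.977, 0.0], [-0.977, -0.213, -0.0], [0.0, -0.0, -1.0]]
wrist_force: [-0.3, 0.6, 0.3]
gripper_width: 0.86
gripper_force: 0.0
```

>>> step_arm --linear '[[0,0,-30],[0,0,-50],[0,0,-60],[0,0,-60],[0,0,0],[0,0,0]]' --delta_rot '[[0,0,0],[0,0,0],[0,0,0],[0,0,0],[0,0,0],[0,0,0]]' --grip '[75,75,75,75,75,75]'

```text
time_s: 31.02
tcp_pos: [0.5688, 0.3011, 0.2461]
ee_rot: [[0.213, -0.977, -0.001], [-0.977, -0.213, 0.0], [-0.0, 0.001, -1.0]]
wrist_force: [0.4, -0.4, -1.4]
gripper_width: 0.865
gripper_force: 0.0
```

```bash
python3 - <<'E'
from h import *
Z["c_black_flask"]=.0615
d,o=find("wrist",["c_black_flask"])
im=d["img"].astype(float);m=((im[:,:,1]>150)&(im[:,:,0]<110)&(im[:,:,2]>130))
for w,r in blobs(d,m,.013,20): print([np.round(q,1) for q in r])
o=np.clip((im/255)**.5*255,0,255).astype(np.uint8)[60:310,160:480]
cv2.imwrite("pics/l.png",cv2.resize(o,(768,600))[:,:,::-1])
plan(587,-339,210,-77.7)
E
```

```text
wrist c_black_flask 0.91 [326.8 177.2] [0.5698 0.2995]
[array([595.3, 342.8]), array([ 3.1, 18.9]), np.float64(16.0)]
[array([529.1, 323.7]), array([ 3.9, 27.9]), np.float64(12.2)]
[array([459. , 276.6]), array([44.6, 44.8]), np.float64(12.5)]
[array([574.6, 275.5]), array([72.2, 39.4]), np.float64(12.3)]
[array([493.2, 170.4]), array([36.5, 60.4]), np.float64(16.9)]
[array([593.1, 191.1]), array([72.8, 93.4]), np.float64(12.3)]
psi now -77.7 turn rz=0.000 rad (0.0 rows) shift [629.  118.3  34.6] rows 10.7 j6 -29.9 t 31.125 p [568.5 300.8 244.6]
```

View pics/l.png

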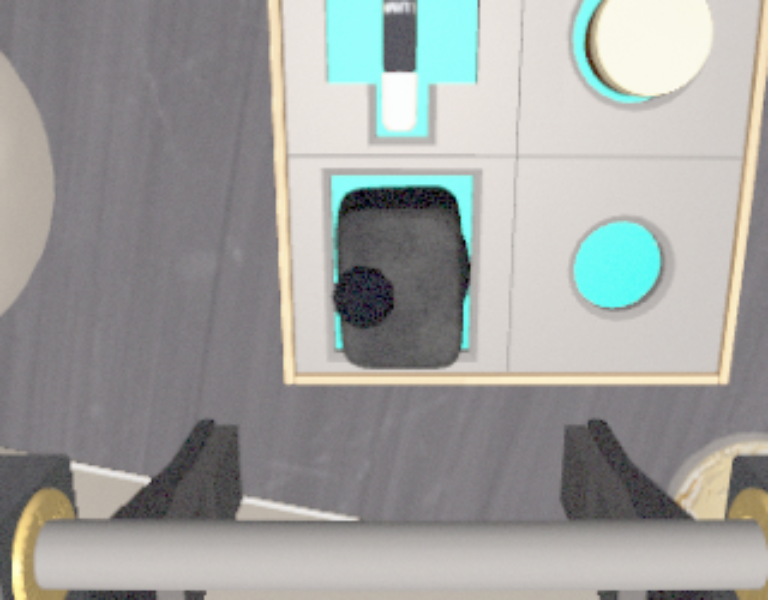

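The black flask sits in its recess with an even teal margin around it. Next, the aluminium flask.

>>> step_arm --linear '[[57,11,3],[57,11,3],[57,11,3],[57,11,3],[57,11,3],[57,11,3],[57,11,3],[57,11,3],[57,11,3],[57,11,3]]' --delta_rot '[[0,0,0],[0,0,0],[0,0,0],[0,0,0],[0,0,0],[0,0,0],[0,0,0],[0,0,0],[0,0,0],[0,0,0]]' --grip '[70,70,70,70,70,70,70,70,70,70]'

```text
time_s: 32.38
tcp_pos: [0.5827, -0.2808, 0.2145]
ee_rot: [[0.213, -0.977, -0.003], [-0.977, -0.213, 0.001], [-0.001, 0.003, -1.0]]
wrist_force: [0.9, -0.2, 0.8]
gripper_width: 0.808
gripper_force: 0.0
```

>>> step_arm --linear '[[57,8,3],[0,0,0],[0,0,0],[0,0,0]]' --delta_rot '[[0,0,0],[0,0,0],[0,0,0],[0,0,0]]' --grip '[70,70,70,70]'

```text
time_s: 32.88
tcp_pos: [0.5879, -0.3352, 0.2132]
ee_rot: [[0.215, -0.977, -0.001], [-0.977, -0.215, 0.0], [-0.0, 0.001, -1.0]]
wrist_force: [-0.9, -0.1, 0.1]
gripper_width: 0.803
gripper_force: 0.0
```

```bash
python3 - <<'E'
from h import *
d,o=find("wrist",["c_alu_flask"])
r=silhouettes("wrist","c_alu_flask")[0];m=r["mask"];print(r["score"],r["point"])
R=sense()["ee_rot"];p=sense()["tcp_pos"]
from scipy.optimize import minimize
def model(v):
    t=np.linspace(0,2*np.pi,40);I=np.zeros(m.shape,np.uint8)
    for prof in(((.0205,.004),(.0205,.086)),((.012,.1),(.012,.108)),((.0205,.086),(.012,.098))):
        pts=np.concatenate([np.c_[v[0]+a*np.cos(t),v[1]+a*np.sin(t),0*t+z] for a,z in prof])
        cv2.fillConvexPoly(I,cv2.convexHull((proj(d,pts)*16).round().astype(np.int32)),1,shift=4)
    return I>0
x0=np.array([.588,-.339])
f=minimize(lambda v:(model(v)!=m).sum(),x0,method="Nelder-Mead",options=dict(initial_simplex=[x0,x0+[.006,0],x0+[0,.006]]));print(f.x,f.fun,m.sum())
plan(*f.x*1e3,48,-77.7)
E
```

```text
wrist c_alu_flask 0.87 [329.3 181.3] [ 0.5867 -0.339 ]
0.62 [326.6, 181.7]
[ 0.59025073 -0.34158252] 210.0 1748
psi now -77.6 turn rz=0.002 rad (0.0 rows) shift [  6.6  -0.7 166. ] rows 2.8 j6 28.5 t 33.025 p [ 588.1 -335.3  214. ]
```

>>> step_arm --linear '[[5,0,50],[0,0,50],[0,0,40],[0,0,24],[0,0,0],[0,0,0],[0,0,0],[0,0,0],[0,0,0],[0,0,0]]' --delta_rot '[[0,0,0],[0,0,0],[0,0,0],[0,0,0],[0,0,0],[0,0,0],[0,0,0],[0,0,0],[0,0,0],[0,0,0]]' --grip '[70,70,70,70,70,70,30,30,30,30]'

```text
time_s: 34.28
tcp_pos: [0.5889, -0.3414, 0.0499]
ee_rot: [[0.213, -0.977, 0.0], [-0.977, -0.213, -0.0], [0.0, -0.0, -1.0]]
wrist_force: [-0.1, 1.3, 0.9]
gripper_width: 0.457
gripper_force: 30.0
```

>>> step_arm --linear '[[0,0,0],[0,0,0],[0,0,0],[0,0,-3],[0,0,-5],[0,0,-2],[0,0,0]]' --delta_rot '[[0,0,0],[0,0,0],[0,0,0],[0,0,0],[0,0,0],[0,0,0],[0,0,0]]' --grip '[30,30,30,30,30,30,30]'

```text
time_s: 35.15
tcp_pos: [0.589, -0.3413, 0.0598]
ee_rot: [[0.213, -0.977, 0.0], [-0.977, -0.213, -0.0], [0.0, -0.0, -1.0]]
wrist_force: [0.0, 0.4, -1.1]
gripper_width: 0.461
gripper_force: 30.0
```

>>> step_arm --linear '[[0,0,-30],[0,0,-50],[0,0,-50],[0,0,0]]' --delta_rot '[[0,0,0],[0,0,0],[0,0,0],[0,0,0]]' --grip '[30,30,30,30]'

```text
time_s: 35.65
tcp_pos: [0.5914, -0.3426, 0.1955]
ee_rot: [[0.214, -0.977, 0.01], [-0.977, -0.214, -0.005], [0.007, -0.009, -1.0]]
wrist_force: [0.3, 0.8, -0.6]
gripper_width: 0.461
gripper_force: 30.0
```

```bash
python3 - <<'E'
from h import *
plan(458.6,277,190,-77.7)
E
```

```text
psi now -77.6 turn rz=0.001 rad (0.0 rows) shift [-633.6   -2.2    5.5] rows 10.6 j6 28.8 t 35.65 p [ 591.4 -342.6  195.5]
```

>>> step_arm --linear '[[-57,0,0],[-57,0,0],[-57,0,0],[-57,0,0],[-57,0,0],[-57,0,0],[-57,0,0],[-57,0,0],[-57,0,0],[-57,0,0]]' --delta_rot '[[0,0,0],[0,0,0],[0,0,0],[0,0,0],[0,0,0],[0,0,0],[0,0,0],[0,0,0],[0,0,0],[0,0,0]]' --grip '[30,30,30,30,30,30,30,30,30,30]'

```text
time_s: 36.9
tcp_pos: [0.4661, 0.217, 0.1888]
ee_rot: [[0.213, -0.977, -0.001], [-0.977, -0.213, -0.0], [0.0, 0.001, -1.0]]
wrist_force: [0.6, -0.5, 0.1]
gripper_width: 0.462
gripper_force: 30.0
```

>>> step_arm --linear '[[-40,0,0],[-22,0,0],[0,0,0],[0,0,0],[0,0,0],[0,0,0]]' --delta_rot '[[0,0,0],[0,0,0],[0,0,0],[0,0,0],[0,0,0],[0,0,0]]' --grip '[30,30,30,30,30,30]'

```text
time_s: 37.65
tcp_pos: [0.4543, 0.2753, 0.1896]
ee_rot: [[0.212, -0.977, 0.0], [-0.977, -0.212, 0.0], [-0.0, -0.0, -1.0]]
wrist_force: [0.4, -0.3, 0.1]
gripper_width: 0.461
gripper_force: 30.0
```

```bash
python3 - <<'E'
from h import *
plan(458.6,277,62,-77.7)
d=cam("wrist")
# cap top centre relative to TCP (cap top = TCP+58)
R=sense()["ee_rot"];p=sense()["tcp_pos"]
r=silhouettes("wrist","c_alu_flask")
if r:
  m=r[0]["mask"];ys,xs=np.nonzero(m);print(r[0]["score"],xs.min(),xs.max(),ys.min(),ys.max())
  front=proj(d,[p+R@np.array([.0205,0,.047])]);print("expected front foot px",front)
im=d["img"].astype(float);m=((im[:,:,1]>150)&(im[:,:,0]<110)&(im[:,:,2]>130))
for w,r in blobs(d,m,.013,40): print([np.round(q,1) for q in r])
E
```

```text
psi now -77.8 turn rz=-0.001 rad (0.0 rows) shift [ -0.7  -4.6 127.6] rows 2.1 j6 -36.5 t 37.65 p [454.3 275.3 189.6]
0.87 285 368 198 335
expected front foot px [[327.94621832 194.93864435]]
[array([460. , 276.1]), array([47.1, 42.9]), np.float64(18.5)]
[array([569.9, 300.5]), array([69.6, 90.9]), np.float64(12.4)]
[array([617. , 196.5]), array([23.1, 44. ]), np.float64(12.3)]
[array([493.7, 178.9]), array([29.8, 60.3]), np.float64(50.1)]
[array([582.9, 189. ]), array([45.2, 94.3]), np.float64(12.2)]
```

>>> step_arm --linear '[[0,-5,50],[0,0,40],[0,0,18],[0,0,8],[0,0,6],[0,0,4],[0,0,2],[0,0,0],[0,0,0]]' --delta_rot '[[0,0,0],[0,0,0],[0,0,0],[0,0,0],[0,0,0],[0,0,0],[0,0,0],[0,0,0],[0,0,0]]' --grip '[30,30,30,30,30,30,30,30,30]'

```text
time_s: 38.88
tcp_pos: [0.4591, 0.2774, 0.0619]
ee_rot: [[0.213, -0.977, 0.001], [-0.977, -0.213, 0.001], [-0.0, -0.001, -1.0]]
wrist_force: [0.4, -1.4, -0.2]
gripper_width: 0.461
gripper_force: 30.0
```

>>> step_arm --linear '[[0,0,1],[0,0,0],[0,0,0],[0,0,0],[0,0,0],[0,0,0],[0,0,0]]' --delta_rot '[[0,0,0],[0,0,0],[0,0,0],[0,0,0],[0,0,0],[0,0,0],[0,0,0]]' --grip '[30,30,56,56,56,56,56]'

```text
time_s: 39.75
tcp_pos: [0.4589, 0.2772, 0.0605]
ee_rot: [[0.213, -0.977, -0.0], [-0.977, -0.213, -0.0], [0.0, 0.0, -1.0]]
wrist_force: [0.6, 0.3, 0.4]
gripper_width: 0.639
gripper_force: 0.0
```

>>> step_arm --linear '[[0,0,-30],[0,0,-50],[0,0,-60],[0,0,-60],[40,0,0],[0,0,0],[0,0,0],[0,0,0]]' --delta_rot '[[0,0,0],[0,0,0],[0,0,0],[0,0,0],[0,0,0],[0,0,0],[0,0,0],[0,0,0]]' --grip '[56,56,56,56,56,56,56,56]'

```text
time_s: 40.75
tcp_pos: [0.4673, 0.2385, 0.2599]
ee_rot: [[0.214, -0.977, -0.001], [-0.977, -0.214, -0.001], [0.001, 0.001, -1.0]]
wrist_force: [0.3, 0.7, -0.8]
gripper_width: 0.639
gripper_force: 0.0
```

```bash
python3 - <<'E'
from h import *
Z.update(c_black_flask=.0615,c_alu_flask=.066,c_amber_jar=.029,c_balm_stick=.0215)
N=[n for n in Z if n[0]=="c"]
d,o=find("wrist",N[:4]);find("top",N)
im=d["img"].astype(float)
o=np.clip((im/255)**.6*255,0,255).astype(np.uint8)
cv2.imwrite("pics/m.png",o[:,:,::-1])
E
```

```text
wrist c_black_flask 0.85 [233.  206.6] [0.5688 0.2981]
wrist c_alu_flask 0.82 [325.3 214.3] [0.46   0.2826]
wrist c_amber_jar 0.62 [331.7 114.4] [0.4766 0.1707]
wrist c_balm_stick 0.68 [230.5 114.7] [0.5968 0.1971]
top c_black_flask 0.6 [208.8 196. ] [0.5681 0.3037]
top c_alu_flask 0.6 [217.3 232.9] [0.4628 0.2758]
top c_amber_jar 0.57 [255.6 227.5] [0.4793 0.1757]
top c_balm_stick 0.45 [248.4 188.6] [0.5949 0.1996]
top c_sample_tube 0.45 [429.8 235. ] [ 0.4523 -0.3285]
top c_vial 0.49 [386.1 237.2] [ 0.4465 -0.1981]
```

View pics/m.png

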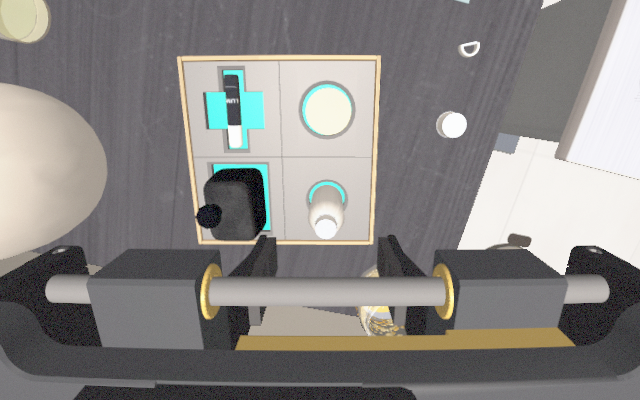

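All four products are upright or flat inside their recesses (stick 233,110; jar 328,110; black 235,205; alu 326,210), and the lab samples have not moved.

```bash
python3 -c "
from station import *
print(finish_job())"
```

```text
the job is handed in; nothing more can be done
None
```

The black flask, aluminium flask, amber jar and balm stick are each in their own recess, and the sample tube and vial were left in place. I handed the job in at about 41 s of the 122 s. No verdict came back, so success rests on my last camera pictures and the release heights.

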